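# Put the three cactus pots back on their own saucers

### The job

After watering, the three small cactus pots on the desk were put back on the wrong saucers: set each pot upright in the middle of its own saucer, the large round pot in the large round saucer, the small round pot in the small round one and the square pot in the square one. Every saucer is taken, so stand one of the pots on the free cork coaster on the way, and let go of it there. Put the pots down, do not drop or tip them over, and leave the saucers, the stapler, the tape dispenser and the watering can where they are.

Things in the scene. Friction and masses are not known exactly. Their poses are not given: they have to be found in the camera images.
- pot_large_mid (a point): Large round clay pot, straight-sided, 64 mm across and 64 mm high, with a ribbed barrel cactus; 84 mm high over all, the plant narrower than the pot. The point is on its upright axis, 42 mm above the underside (half the height over all); z up. 90 to 380 g. At the start it stands on a saucer that is not its own
- pot_small_mid (a point): Small round clay pot, straight-sided, 44 mm across and 64 mm high, with a pale succulent rosette; 84 mm high over all, the plant narrower than the pot. The point is on its upright axis, 42 mm above the underside (half the height over all); z up. 90 to 380 g. At the start it stands on a saucer that is not its own
- pot_square_mid (a point): Square clay pot, straight-sided, 50 mm by 50 mm and 64 mm high, with a clump of little column cacti; 84 mm high over all, the plant narrower than the pot. The point is on its upright axis, 42 mm above the underside (half the height over all); z up, x and y square to its sides. 90 to 380 g. At the start it stands on a saucer that is not its own
- saucer_large: Large round clay saucer, 100 mm across outside, 92 mm inside; floor 4 mm thick, rim 10 mm high. Loose, 160 g. Origin at the centre of its underside, on the desk (z = 0)
- saucer_small: Small round clay saucer, 80 mm across outside, 72 mm inside; floor 4 mm thick, rim 10 mm high. Loose, 110 g. Origin at the centre of its underside, on the desk (z = 0)
- saucer_square: Square clay saucer, 84 mm by 84 mm outside, 76 mm by 76 mm inside; floor 4 mm thick, rim 10 mm high. Loose, 130 g. Origin at the centre of its underside, on the desk (z = 0); x and y square to its sides
- coaster: Free round cork coaster, flat, without a rim, 110 mm across, 8 mm thick, stuck to the desk. Origin at the centre of its underside, on the desk (z = 0)
- stapler: Black stapler, 140 mm long (its x) by 36 mm wide by 58 mm high, standing loose among the saucers; not to be disturbed. Origin at the centre of its underside
- tape_dispenser: Grey desk tape dispenser with a roll of tape, 118 mm long (its x) by 54 mm wide by 67 mm high, loose; not to be disturbed. Origin at the centre of its underside
- watering_can: Small brass watering can, body 88 mm across and 80 mm high, loose; its thin spout reaches out 138 mm along its +x and 108 mm up, its handle 78 mm along its -x; not to be disturbed. Origin at the centre of the body's underside
Things that resemble listed ones, but are neither listed nor needed, are in the scene too. What is shaped like the part that bears pot_small_mid but blue is not meant.

How it is judged:
By the outcome, as a careful person would: the job done as asked, in the order asked, and still so for the second after the job is handed in, with the robot touching nothing.
It also fails if it takes over 112 s, if anything falls off the work surface, if the arm or the gripper's body presses on something with over 40 N, if the wrist force passes 120 N, or if a joint passes its speed limit or range.

### The arm

A 6-joint arm with a two-finger parallel gripper is mounted at the origin on the work surface. World frame = base frame: x ahead of the robot, y to its left, z up, the work surface at z = 0. Lengths are in m, angles in rad, forces in N, time in s.
With the tool pointing down it reaches from about 0.35 to 0.95 m from the base axis. Payload 17.4 kg.
Tool frame: the origin (TCP) lies midway between the tips of the shut fingers; the grasp point (between the pads) lies 19 mm behind it (r.tcp_to_grasp is the distance from the TCP to the grasp point, in m); z points along the fingers, y is the line along which they close (so a half turn about z gives the same grasp; the last joint's range is limited). The gripper opens to 93 mm and grips with 3 to 60 N. Pads are 15 mm wide; open, the fingers measure 128 mm over their backs; the gripper's body (75 mm by 188 mm) begins 65 mm behind the grasp point.
Start: joints at [1.142, 0.116, 1.442, -0, 1.584, -0.038], TCP at [0.257, 0.624, 0.219] pointing down, gripper open.
Joint ranges: [-2.83, 2.83], [-0.83, 2.19], [0.07, 2.5], [-1.14, 4.28], [0.01, 3], [-2.97, 2.97]. Speed limits (rad/s): [1.89, 1.89, 2.22, 3.14, 3.14, 3.14].

### API

Orientations are given as a unit quaternion [x, y, z, w].
In Python, from rig import readout, grab_frame, r gives the robot as it stands.
- The arm moves only by the shell command python3 -m inch 'ROWS'. ROWS is JSON, one flat list of numbers, 7 for each row, row after row: the finger opening in cm, from 0 to 9.3, then the shift along the world's x, y, z in cm, then the turn, a rotation vector about the world's x, y, z in degrees. A call has 1 to 5 rows; each row is the pose to reach, as a shift and turn from the pose commanded when the call began; what a row does not reach only later rows make up. A row lasts 1/12 s, in which the tool goes at most 41.7 mm and 7.16 degrees, less where a joint would pass 70% of its speed; a pose out of reach is approached as far as the arm can. A call with a gripper value outside its range is refused whole. The fingers move at their own pace and stop on an object; the grip force is fixed at half the most. Time passes only in rows, so rows that repeat a pose let the fingers close. It gives the time, the measured TCP pose, the force, the opening and the grip force at its end, in the units of the state.
- readout.read_state(): the state, without advancing time (a new reading comes with each control period).
- grab_frame(name): name is "scene" or "top" or "wrist"; returns a dict with "frame" (420x560x3 uint8, blue, green, red), "fx", "fy", "cx", "cy" (pixels), "extrinsics" (4x4, takes a point from world to camera coordinates). Camera axes: x right, y up, looking along -z (the intrinsics and any distortion apply to the point x, -y, -z); pixel columns grow to the right and rows downward; lengths in m; the calibration is good to about 2 mm. A picture is of the moment at which its call begins. There is no depth.
- r.job_done(): hands the job in; it is judged then, once.
The state is a dict: "time": time; "q": joint angles; "qd": joint speeds; "tau": joint torques, N m; "tcp_pos": TCP position; "orientation": TCP orientation; "wrist_force": force on the tool from outside, world axes, zero at the start; "moment": the same for the moment, N m; "grip_width": opening from 0.0 (shut) to 1.0 (fully open); "gripper_force": force on a finger pad.
Only numpy, scipy, OpenCV 4.12 (cv2) and the standard library are available. Lean on these libraries where they do the work, as an engineer would, in place of code of your own. Each camera call takes 0.05 s, during which the arm holds its last target. There are 200 camera calls.

## Working session

There is one attempt and no reset: what is moved stays moved. The work goes in short steps, Python scripts to look and compute and a shell command to move; the robot and the scene stay as the last step left them, time stands still between calls to the robot, and variables do not carry over. Pictures are saved under pics/ and viewed, at most 14 in all, crops included, and the job is handed in when it is done.

```bash
mkdir -p pics; ls; python3 - <<'E'
from rig import readout, grab_frame, r
import cv2,numpy as np
for n in("top","scene"):
    f=grab_frame(n); cv2.imwrite(f"pics/{n}0.png",f["frame"]); print(n,f["fx"],f["fy"],f["cx"],f["cy"],np.round(f["extrinsics"],4).tolist(),[k for k in f])
s=readout.read_state();print(s)
E
```

```text
pics
top 427.7279729176383 427.7279729176383 279.9276200687197 209.7350923486936 [[-0.0098, -0.9999, -0.0035, -0.0335], [0.9797, -0.0103, 0.2004, -0.5082], [-0.2005, -0.0015, 0.9797, -0.9133], [0.0, 0.0, 0.0, 1.0]] ['frame', 'fx', 'fy', 'cx', 'cy', 'extrinsics']
scene 459.04988075687464 459.04988075687464 283.2591518943354 207.73527766582757 [[0.7933, 0.6088, 0.0064, -0.4019], [-0.5175, 0.6687, 0.5339, 0.2686], [0.3207, -0.4268, 0.8455, -1.2149], [0.0, 0.0, 0.0, 1.0]] ['frame', 'fx', 'fy', 'cx', 'cy', 'extrinsics']
{'time': 0.1, 'q': array([ 1.14218760e+00,  1.16447472e-01,  1.44217974e+00,  2.01733419e-05,
        1.58399595e+00, -3.77975568e-02]), 'qd': array([-0.00076346, -0.00083581, -0.00106744, -0.00233043, -0.00072012,
       -0.00109052]), 'tau': array([ 1.58525767e-03, -7.22888517e+01, -6.23864794e+01,  7.80552160e-02,
        2.27680692e-02, -7.79342167e-05]), 'tcp_pos': array([0.25706192, 0.62394572, 0.21798426]), 'orientation': array([ 1.94164265e-01,  9.80968895e-01, -4.98974172e-04, -1.28885137e-04]), 'wrist_force': array([0.00560838, 0.2081568 , 0.79354873]), 'moment': array([ 0.01679266, -0.00654315, -0.01420133]), 'gripper_force': 0.0, 'grip_width': 1.0004407467845502}
```

View pics/top0.png

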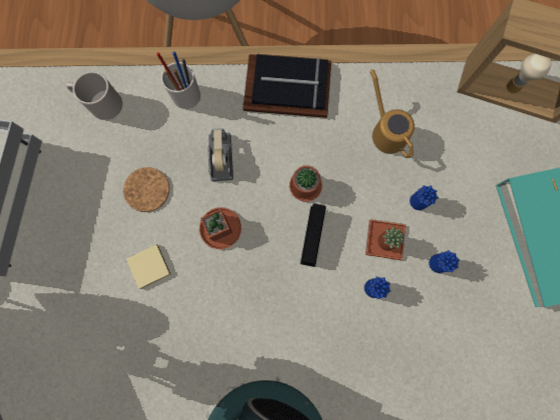

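View pics/scene0.png

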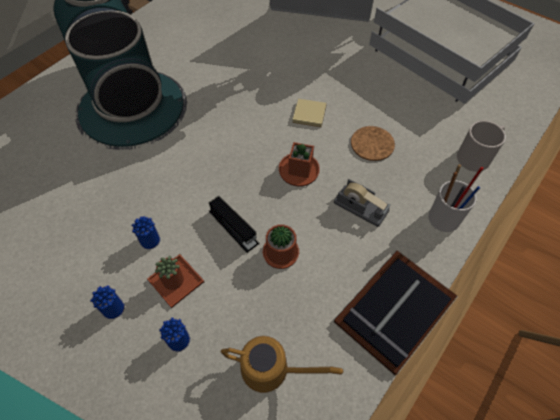

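Top view shows: square pot on the large round saucer at (220,228), large pot on the small round saucer at (306,184), small pot with the pale rosette on the square saucer at (386,240), and the coaster at (146,190). Three blue rosette pots at (423,198), (444,262) and (377,288) are decoys. The small clay pot on the square saucer at (386,240) fits the description, because the decoys are blue and have no saucer. I'll confirm this in enlarged crops.

```bash
python3 - <<'E'
import cv2,numpy as np
t=cv2.imread("pics/top0.png");s=cv2.imread("pics/scene0.png")
c=lambda im,x,y:cv2.resize(im[y-33:y+33,x-33:x+33],(264,264),interpolation=cv2.INTER_CUBIC)
cv2.imwrite("pics/crop.png",np.vstack([np.hstack([c(t,220,225),c(t,306,184),c(t,388,240)]),np.hstack([c(s,300,162),c(s,281,244),c(s,174,275)])]))
E
```

```text
(no output)
```

View pics/crop.png

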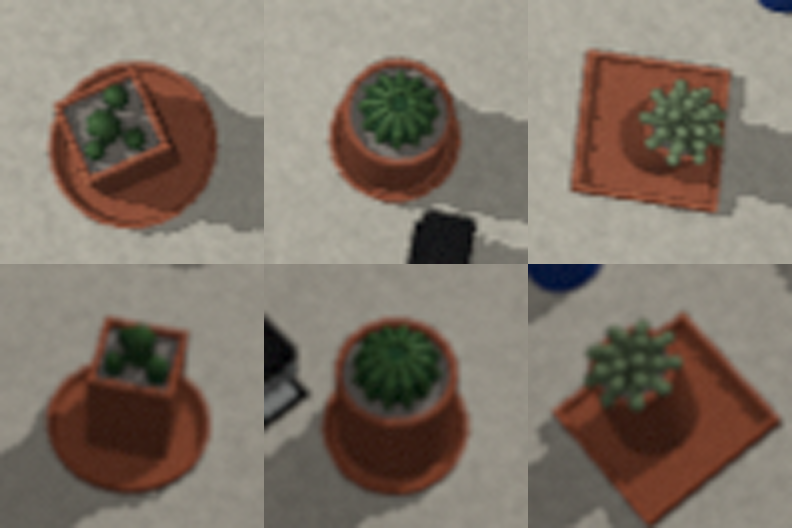

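The crops confirm it: a square pot on the round large saucer, a barrel cactus on the small round saucer, and a pale rosette in a clay pot on the square saucer. Next I'll fit poses from both views' silhouettes.

```bash
cat > fit.py <<'E'
import cv2,numpy as np
from scipy.optimize import minimize,least_squares
from rig import readout, grab_frame
S=4
def proj(f,P):
    E=f["extrinsics"];c=np.atleast_2d(P)@E[:3,:3].T+E[:3,3]
    return np.c_[f["cx"]+f["fx"]*c[:,0]/-c[:,2], f["cy"]-f["fy"]*c[:,1]/-c[:,2]]
def ray(f,u,z):
    E=f["extrinsics"];d=np.array([(u[0]-f["cx"])/f["fx"],-(u[1]-f["cy"])/f["fy"],-1.])
    R=E[:3,:3];o=-R.T@E[:3,3];d=R.T@d
    return (o+d*(z-o[2])/d[2])[:2]
def prism(x,y,a,size,z0,z1,square):
    if square: t=np.arange(4)*np.pi/2+np.pi/4+a; q=size/2*2**.5
    else: t=np.linspace(0,2*np.pi,40,endpoint=False); q=size/2
    b=np.c_[x+q*np.cos(t),y+q*np.sin(t)]
    return np.vstack([np.c_[b,np.full(len(b),z)] for z in(z0,z1)])
def mask(f):
    im=f["frame"].astype(float)+1;b,g,r=im[...,0],im[...,1],im[...,2]
    m=((r/b>1.35)|((g/r>1.15)&(g/b>1.15))).astype(np.uint8)
    return m
def blob(f,seed,solids=None):
    m=mask(f); big=cv2.resize(f["frame"],None,fx=S,fy=S,interpolation=cv2.INTER_CUBIC)
    m=mask({"frame":big});m=cv2.morphologyEx(m,cv2.MORPH_CLOSE,np.ones((5,5)))
    cs,_=cv2.findContours(m,cv2.RETR_EXTERNAL,cv2.CHAIN_APPROX_NONE)
    cs=[c for c in cs if cv2.contourArea(c)>300]
    c=max(cs,key=lambda c:cv2.pointPolygonTest(c,(float(seed[0]*S),float(seed[1]*S)),True))
    o=np.zeros_like(m);cv2.drawContours(o,[c],-1,1,-1);return o
def sil(f,solids,shape):
    o=np.zeros(shape,np.uint8)
    for P in solids:
        p=(proj(f,P)+.5)*S-.5
        cv2.fillConvexPoly(o,np.round(cv2.convexHull(p.astype(np.float32))*16).astype(np.int32),1,shift=4)
    return o
def fit(frames,seeds,model,p0,scale):
    bl=[blob(f,s) for f,s in zip(frames,seeds)]
    def cost(v):
        p=p0+v*scale;c=0
        for f,b in zip(frames,bl):
            s=sil(f,model(p),b.shape);c+=1-(s&b).sum()/(s|b).sum()
        return c
    best=None
    for k in range(3):
        v0=np.zeros(len(p0)) if best is None else best.x
        n=len(p0);R=minimize(cost,v0,method="Nelder-Mead",options=dict(initial_simplex=np.vstack([v0,v0+np.eye(n)]),maxiter=500,xatol=.02,fatol=1e-5))
        best=R
    return p0+best.x*scale,best.fun
DIM=dict(L=(.064,0),S=(.044,0),Q=(.05,1));SA=dict(L=(.1,0),S=(.08,0),Q=(.084,1))
def pot_sol(x,y,a,k,z=0.004):
    d,q=DIM[k];return [prism(x,y,a,d,z,z+.064,q),prism(x,y,0,d*.6,z+.064,z+.084,0)]
def sau_sol(x,y,a,k):
    d,q=SA[k];return [prism(x,y,a,d,0,.01,q)]
E
cat > m1.py <<'E'
from fit import *
T,C=grab_frame("top"),grab_frame("scene")
import pickle
pos={}
for pk,sk,st,ss,ut,us,z in [("Q","L",(220,228),(300,165),(215.3,223.4),(301.6,151.6),.068),("L","S",(306,184),(281,244),(306.4,177.9),(281,237.5),.068),("S","Q",(386,240),(174,275),(393.1,237.2),(166.6,266.2),.082)]:
    a,b=ray(T,ut,z),ray(C,us,z)
    print(pk,"ray top/scene mm",a*1e3,b*1e3)
    pxy=(a+b)/2; sxy=ray(T,st,.008)
    for a0 in ([0,.4,.8,1.2] if 1 else [0]):
        p,c=fit([T,C],[st,ss],lambda p:pot_sol(p[0],p[1],p[4],pk)+sau_sol(p[2],p[3],p[4],sk),np.r_[pxy,sxy,a0],np.array([.006,.006,.006,.006,.3]))
        print("  ",pk,"pot",np.round(p[:2]*1e3,1),"saucer",sk,np.round(p[2:4]*1e3,1),"yaw",round(np.degrees(p[4])%90,1),"cost",round(c,4))
        if pk=="L":break
m=lambda f,u:ray(f,u,.008)*1e3
print("coaster",m(T,(146,189.5)),m(C,(373,143)))
for n,u in [("stapler ends z.058",((317,205),(310,266)))]: print(n,[ray(T,x,.05)*1e3 for x in u])
print("can",ray(T,(397,125),.08)*1e3,"tape",ray(T,(221,155),.03)*1e3)
print("blue",[ray(T,u,.07)*1e3 for u in((427,195),(448,259),(381,285))])
E
python3 m1.py
```

```text
Q ray top/scene mm [475.22526497 103.97934458] [477.77336972 105.66792444]
   Q pot [477.8 104. ] saucer L [475.2 102.8] yaw 26.3 cost 0.1048
   Q pot [478.  104.1] saucer L [474.9 102.9] yaw 27.3 cost 0.1037
   Q pot [478.1 104.2] saucer L [475.5 102.8] yaw 27.8 cost 0.1061
   Q pot [477.6 104.3] saucer L [475.  102.6] yaw 26.5 cost 0.1043
L ray top/scene mm [576.92176179 -98.92585572] [576.80052384 -99.7280978 ]
   L pot [574.9 -98.8] saucer S [576.4 -99.3] yaw 16.2 cost 0.1167
S ray top/scene mm [ 438.7032836  -281.63911729] [ 446.27351635 -289.18149706]
   S pot [ 443.  -287.6] saucer Q [ 444.2 -283.8] yaw 80.8 cost 0.0657
   S pot [ 442.8 -288. ] saucer Q [ 444.2 -284.1] yaw 81.0 cost 0.0677
   S pot [ 442.6 -287.7] saucer Q [ 444.3 -283.8] yaw 80.7 cost 0.0658
   S pot [ 443.1 -287.8] saucer Q [ 444.2 -284.1] yaw 81.1 cost 0.0681
coaster [569.33256537 280.31357433] [574.85785397 277.7268849 ]
stapler ends z.058 [array([ 518.19221742, -122.64023018]), array([ 381.15610063, -103.52796877])]
can [ 696.14769307 -307.19433765] tape [646.0781295   99.73393992]
blue [array([ 534.05788705, -366.06133094]), array([ 391.76945137, -400.14797176]), array([ 337.96489462, -252.58683986])]
```

```bash
python3 -m inch '[9.3,1.6,-3.7,0,0,0,7, 9.3,3.2,-7.4,0,0,0,14, 9.3,4.8,-11.1,0,0,0,21, 9.3,6.4,-14.8,0,0,0,28, 9.3,8,-18.5,0,0,0,35]'; python3 -m inch '[9.3,1.6,-3.7,0,0,0,7, 9.3,3.2,-7.4,0,0,0,14.4, 9.3,4.8,-11.1,0,0,0,14.4, 9.3,6.4,-14.8,0,0,0,14.4, 9.3,8,-18.5,0,0,0,14.4]'; python3 -c "
from rig import readout as o;s=o.read_state();print(s['time'],s['tcp_pos'],s['orientation'])"
```

```text
time: 0.62
tcp_pos: [0.3372, 0.4377, 0.2185]
orientation: [-0.112, 0.994, -0.0, -0.0]
wrist_force: [0.7, -0.1, 0.9]
grip_width: 1.0
gripper_force: 0.0
time: 1.03
tcp_pos: [0.4172, 0.2526, 0.2187]
orientation: [-0.233, 0.972, 0.0, 0.0]
wrist_force: [0.2, 0.6, 0.4]
grip_width: 1.002
gripper_force: 0.0
1.0333 [0.41717414 0.25258254 0.21874661] [-2.33162853e-01  9.72437677e-01  4.03169937e-05  2.13934337e-04]
```

```bash
python3 -m inch '[9.3,1.5,-3.7,0,0,0,0, 9.3,3,-7.4,0,0,0,0, 9.3,4.5,-11.1,0,0,0,0, 9.3,6.1,-14.8,0,0,0,0, 9.3,6.1,-14.8,-3.7,0,0,0]'; python3 - <<'E'
from fit import *
f=grab_frame("wrist");cv2.imwrite("pics/w1.png",f["frame"]);print(np.round(f["extrinsics"],3))
E
```

```text
time: 1.45
tcp_pos: [0.4819, 0.1016, 0.1873]
orientation: [-0.231, 0.973, -0.001, 0.004]
wrist_force: [1.8, 1.5, 0.2]
grip_width: 0.998
gripper_force: 0.0
[[-0.448  0.894 -0.005  0.126]
 [-0.864 -0.435 -0.256  0.483]
 [-0.231 -0.111  0.967 -0.237]
 [ 0.     0.     0.     1.   ]]
```

View pics/w1.png

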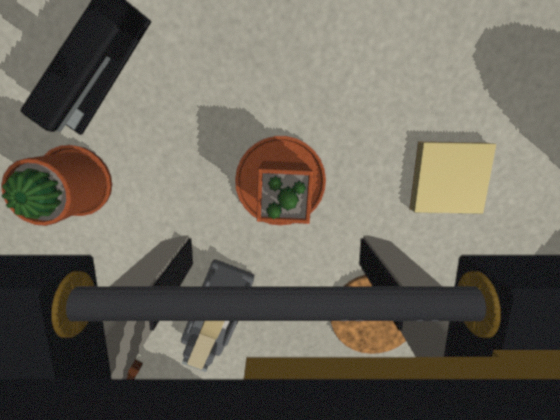

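The wrist view shows the square pot's top at (284,195), squarely aligned with the fingers. The large saucer is at (281,180), and the sticky pad and coaster are to the right.

```bash
python3 - <<'E'
from fit import *
f=grab_frame("wrist")
print("pot",ray(f,(284,195),.068)*1e3,"saucer",ray(f,(281,180),.01)*1e3)
s=readout.read_state();print(s['tcp_pos'],s['orientation'])
E
```

```text
pot [467.1548753  106.73321288] saucer [464.76707725 103.63072433]
[0.47669894 0.10486589 0.17734873] [-2.31366784e-01  9.72862000e-01  2.54443288e-04 -2.97910289e-03]
```

```bash
python3 - <<'E'
from fit import *
f=grab_frame("wrist")
p,c=fit([f],[(283,185)],lambda p:pot_sol(p[0],p[1],p[4],"Q")+sau_sol(p[2],p[3],0,"L"),np.array([.478,.104,.475,.103,.47]),np.array([.006,.006,.006,.006,.2]))
print(np.round(p*1e3),np.degrees(p[4]),c,readout.read_state()['tcp_pos'])
E
```

```text
[476. 107. 475. 103. 419.] 24.012469998962267 0.0133800975556978 [0.47694229 0.10605805 0.17988578]
```

```bash
python3 -m inch '[9.3,0,0,-4,0,0,0, 9.3,0,0,-8,0,0,0, 9.3,0,0,-11,0,0,0, 9.3,0,0,-13.5,0,0,0, 9.3,0,0,-14.8,0,0,0]'; python3 -m inch '[9.3,0,0,0,0,0,0, 4.5,0,0,0,0,0,0, 4.5,0,0,0,0,0,0, 4.5,0,0,0,0,0,0, 4.5,0,0,0,0,0,0]';python3 -m inch '[4.5,0,0,0,0,0,0, 4.5,0,0,0,0,0,0, 4.5,0,0,0,0,0,0, 4.5,0,0,0,0,0,0,4.5,0,0,0,0,0,0]'
```

```text
time: 2.02
tcp_pos: [0.4769, 0.1077, 0.0321]
orientation: [-0.234, 0.972, 0.0, -0.001]
wrist_force: [0.1, -0.1, -1.0]
grip_width: 0.999
gripper_force: 0.0
time: 2.43
tcp_pos: [0.4787, 0.1067, 0.0352]
orientation: [-0.233, 0.972, -0.0, 0.001]
wrist_force: [0.0, -1.0, 0.6]
grip_width: 0.763
gripper_force: 0.0
time: 2.85
tcp_pos: [0.4781, 0.1065, 0.0339]
orientation: [-0.233, 0.973, 0.0, 0.0]
wrist_force: [-2.3, 0.5, 5.3]
grip_width: 0.54
gripper_force: 29.7
```

```bash
python3 -m inch '[4.5,0,0,1,0,0,0, 4.5,0,0,3,0,0,0, 4.5,0,0,6,0,0,0, 4.5,0,0,9,0,0,0, 4.5,1,2,10,0,0,0]'; python3 -m inch '[4.5,1.5,2.8,0,0,0,0, 4.5,3.3,6.3,0,0,0,0, 4.5,5.1,9.8,0,0,0,0, 4.5,6.8,12.8,0,0,0,0, 4.5,8.3,15.3,0,0,0,0]';python3 -m inch '[4.5,0,0,-1,0,0,0, 4.5,0,0,-4,0,0,0, 4.5,0,0,-6.5,0,0,0, 4.5,0,0,-8,0,0,0, 4.5,0,0,-8.5,0,0,0]'; python3 -m inch '[4.5,0,0,0,0,0,0, 4.5,0,0,-0.3,0,0,0, 4.5,0,0,-0.6,0,0,0, 4.5,0,0,-0.8,0,0,0, 4.5,0,0,-0.8,0,0,0]'
```

```text
time: 3.27
tcp_pos: [0.4885, 0.1252, 0.1388]
orientation: [-0.232, 0.973, -0.001, 0.002]
wrist_force: [0.4, 0.0, -1.2]
grip_width: 0.539
gripper_force: 29.7
time: 3.68
tcp_pos: [0.5716, 0.2817, 0.1339]
orientation: [-0.233, 0.972, -0.0, -0.0]
wrist_force: [0.5, 0.1, -1.7]
grip_width: 0.539
gripper_force: 29.7
time: 4.1
tcp_pos: [0.5697, 0.2787, 0.0459]
orientation: [-0.233, 0.973, -0.0, -0.002]
wrist_force: [-0.2, -0.1, -2.6]
grip_width: 0.539
gripper_force: 29.7
time: 4.52
tcp_pos: [0.5711, 0.2795, 0.041]
orientation: [-0.233, 0.973, 0.0, 0.0]
wrist_force: [0.6, 0.5, -0.9]
grip_width: 0.541
gripper_force: 29.7
```

```bash
python3 -m inch '[4.5,0,0,-0.1,0,0,0, 4.5,0,0,-0.2,0,0,0, 4.5,0,0,-0.3,0,0,0, 4.5,0,0,-0.3,0,0,0, 4.5,0,0,-0.3,0,0,0]'
```

```text
time: 4.93
tcp_pos: [0.5712, 0.2796, 0.038]
orientation: [-0.233, 0.973, 0.0, 0.0]
wrist_force: [-0.2, 0.1, 1.4]
grip_width: 0.541
gripper_force: 29.7
```

```bash
python3 -m inch '[5.5,0,0,0,0,0,0, 6.5,0,0,0,0,0,0, 7.5,0,0,0,0,0,0, 8.5,0,0,0,0,0,0, 8.5,0,0,0,0,0,0]'; python3 -m inch '[8.5,0,0,0,0,0,0, 8.5,0,0,0,0,0,0, 9,0,0,1,0,0,0, 9,0,0,4,0,0,0, 9,0,0,8,0,0,0]'; python3 -m inch '[9.3,0,0,4,0,0,0, 9.3,0,0,7,0,0,0, 9.3,0,-4,7,0,0,0, 9.3,0,-8,7,0,0,0, 9.3,0,-12,7,0,0,0]'; python3 -m inch '[9.3,0,-4,0,0,0,0, 9.3,0,-8,0,0,0,0, 9.3,0,-12,0,0,0,0, 9.3,0,-16,0,0,0,0, 9.3,0,-20,0,0,0,0]'; python3 -m inch '[9.3,0.2,-4,0,0,0,0, 9.3,0.4,-5.9,0,0,0,0, 9.3,0.4,-5.9,0,0,0,0, 9.3,0.4,-5.9,0,0,0,0, 9.3,0.4,-5.9,0,0,0,0]'
python3 - <<'E'
from fit import *
s=readout.read_state();print(s['tcp_pos'],s['grip_width'])
f=grab_frame("wrist");T=grab_frame("top");cv2.imwrite("pics/w2.png",f["frame"]);cv2.imwrite("pics/t2.png",T["frame"])
u=proj(f,[[.575,-.099,.03]])[0];print(u)
p,c=fit([f],[u],lambda p:pot_sol(p[0],p[1],0,"L")+sau_sol(p[2],p[3],0,"S"),np.array([.576,-.099,.576,-.099]),np.array([.006,.006,.006,.006]))
print(np.round(p*1e3,1),c)
E
```

```text
time: 5.35
tcp_pos: [0.571, 0.2795, 0.0376]
orientation: [-0.233, 0.972, -0.0, -0.0]
wrist_force: [-0.4, -0.1, -0.2]
grip_width: 0.83
gripper_force: 0.0
time: 5.77
tcp_pos: [0.5696, 0.2789, 0.1163]
orientation: [-0.233, 0.972, -0.0, -0.002]
wrist_force: [-0.3, 0.1, 0.1]
grip_width: 0.965
gripper_force: 0.0
time: 6.18
tcp_pos: [0.5707, 0.1586, 0.1891]
orientation: [-0.234, 0.972, -0.0, 0.001]
wrist_force: [0.4, -1.4, 0.1]
grip_width: 1.002
gripper_force: 0.0
time: 6.6
tcp_pos: [0.5706, -0.0424, 0.1888]
orientation: [-0.233, 0.972, -0.0, 0.001]
wrist_force: [0.5, 0.1, -0.2]
grip_width: 0.999
gripper_force: 0.0
time: 7.02
tcp_pos: [0.575, -0.099, 0.1881]
orientation: [-0.233, 0.973, 0.0, 0.0]
wrist_force: [0.5, 0.1, 0.3]
grip_width: 1.0
gripper_force: 0.0
[ 0.57495393 -0.09898674  0.18812213] 0.9996790425695841
[275.19826728 191.98563927]
[574.2 -98.4 576.4 -98.7] 0.010349391212281622
```

View pics/w2.png

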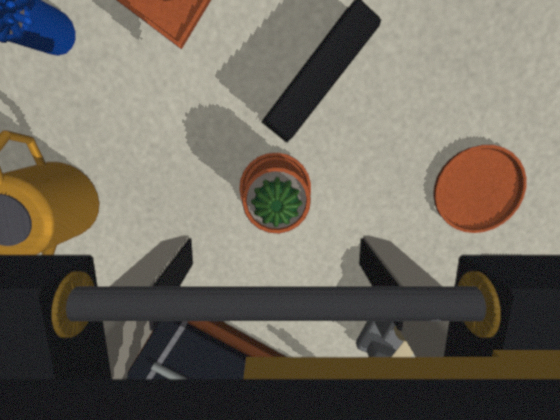

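The wrist view shows the large pot at (276,200), centred between the fingers. The stapler's end at (285,130) is clear and the empty large saucer is at (480,188). Descending to grip.

```bash
python3 - <<'E'
from fit import *
f=grab_frame("wrist");T=grab_frame("top");C=grab_frame("scene")
for n,fr,se in (("w",[f],[(480,188)]),("tc",[T,C],[(220,228),(300,169)])):
    print(n,fit(fr,se,lambda p:sau_sol(p[0],p[1],0,"L"),np.array([.475,.103]),np.array([.005,.005])))
for n,fr in (("top",T),("scene",C)):print(n,fit([fr],[(220,228) if n=="top" else (300,169)],lambda p:sau_sol(p[0],p[1],0,"L"),np.array([.475,.103]),np.array([.005,.005])))
E
python3 -m inch '[9.3,0,0,-4,0,0,0, 9.3,0,0,-8,0,0,0, 9.3,0,0,-12,0,0,0, 9.3,0,0,-14.5,0,0,0, 9.3,0,0,-15.5,0,0,0]'; python3 -m inch '[9.3,0,0,0,0,0,0, 8.3,0,0,0,0,0,0, 5.8,0,0,0,0,0,0, 5.8,0,0,0,0,0,0, 5.8,0,0,0,0,0,0]';python3 -m inch '[5.8,0,0,0,0,0,0, 5.8,0,0,0,0,0,0, 5.8,0,0,0,0,0,0, 5.8,0,0,0,0,0,0,5.8,0,0,0,0,0,0]'
```

```text
w (array([0.47451204, 0.10384844]), np.float64(0.05130519683878931))
tc (array([0.47602121, 0.10263856]), np.float64(0.6277819576045104))
top (array([0.47556389, 0.10222222]), np.float64(0.03606965174129351))
scene (array([0.47801811, 0.10869881]), np.float64(0.5838486722444525))
time: 7.68
tcp_pos: [0.573, -0.0986, 0.0284]
orientation: [-0.233, 0.972, 0.001, -0.002]
wrist_force: [0.3, 0.2, 0.1]
grip_width: 0.998
gripper_force: 0.0
time: 8.1
tcp_pos: [0.5758, -0.0996, 0.0343]
orientation: [-0.233, 0.972, -0.001, 0.001]
wrist_force: [0.3, 0.3, 0.1]
grip_width: 0.764
gripper_force: 0.0
time: 8.52
tcp_pos: [0.5754, -0.0994, 0.0337]
orientation: [-0.233, 0.972, -0.0, 0.001]
wrist_force: [-2.3, 1.7, 7.4]
grip_width: 0.682
gripper_force: 30.0
```

```bash
python3 -m inch '[5.8,0,0,1,0,0,0, 5.8,0,0,3,0,0,0, 5.8,0,0,6,0,0,0, 5.8,0,0,9,0,0,0, 5.8,0,0,10,0,0,0]'; python3 -m inch '[5.8,-1.5,3,0,0,0,0, 5.8,-3,6,0,0,0,0, 5.8,-4.7,9.5,0,0,0,0, 5.8,-6.4,13,0,0,0,0, 5.8,-8.1,16.5,0,0,0,0]';python3 -m inch '[5.8,-1.2,2.5,0,0,0,0, 5.8,-1.9,3.7,0,0,0,0, 5.8,-1.9,3.7,0,0,0,0, 5.8,-1.9,3.7,-2,0,0,0, 5.8,-1.9,3.7,-5,0,0,0]'; python3 -m inch '[5.8,0,0,-2,0,0,0, 5.8,0,0,-3.5,0,0,0, 5.8,0,0,-4,0,0,0, 5.8,0,0,-4.2,0,0,0, 5.8,0,0,-4.2,0,0,0]'
```

```text
time: 8.93
tcp_pos: [0.5762, -0.0998, 0.1377]
orientation: [-0.233, 0.973, -0.001, 0.002]
wrist_force: [1.3, -0.6, -0.7]
grip_width: 0.684
gripper_force: 30.0
time: 9.35
tcp_pos: [0.4927, 0.0666, 0.1321]
orientation: [-0.233, 0.973, 0.0, -0.0]
wrist_force: [-0.1, 0.8, -2.6]
grip_width: 0.683
gripper_force: 30.0
time: 9.77
tcp_pos: [0.4764, 0.1026, 0.0844]
orientation: [-0.233, 0.972, -0.0, 0.002]
wrist_force: [0.2, 0.3, -2.8]
grip_width: 0.684
gripper_force: 30.0
time: 10.18
tcp_pos: [0.4752, 0.1022, 0.0408]
orientation: [-0.233, 0.973, -0.0, -0.0]
wrist_force: [0.2, 0.7, -2.1]
grip_width: 0.683
gripper_force: 30.0
```

```bash
python3 -m inch '[5.8,0,0,-0.3,0,0,0, 5.8,0,0,-0.5,0,0,0, 5.8,0,0,-0.6,0,0,0, 5.8,0,0,-0.7,0,0,0, 5.8,0,0,-0.7,0,0,0]'; python3 -m inch '[5.8,0,0,0,0,0,0, 5.8,0,0,0,0,0,0, 5.8,0,0,0,0,0,0]'
```

```text
time: 10.6
tcp_pos: [0.4751, 0.1025, 0.0338]
orientation: [-0.233, 0.972, -0.0, 0.0]
wrist_force: [0.4, -0.5, -3.5]
grip_width: 0.689
gripper_force: 30.0
time: 10.85
tcp_pos: [0.475, 0.1025, 0.0338]
orientation: [-0.233, 0.972, -0.0, 0.0]
wrist_force: [-1.4, 1.0, -3.0]
grip_width: 0.685
gripper_force: 30.0
```

```bash
python3 -m inch '[5.8,0,0,-0.05,0,0,0, 5.8,0,0,-0.1,0,0,0, 5.8,0,0,-0.1,0,0,0,5.8,0,0,-0.1,0,0,0]'
```

```text
time: 11.18
tcp_pos: [0.4751, 0.1026, 0.0338]
orientation: [-0.233, 0.972, -0.0, 0.0]
wrist_force: [-7.9, -0.6, 12.1]
grip_width: 0.686
gripper_force: 30.0
```

```bash
python3 -m inch '[7,0,0,0,0,0,0, 8,0,0,0,0,0,0, 9.3,0,0,0,0,0,0, 9.3,0,0,0,0,0,0, 9.3,0,0,0,0,0,0]'; python3 -m inch '[9.3,0,0,0,0,0,0, 9.3,0,0,0,0,0,0, 9.3,0,0,1,0,0,0, 9.3,0,0,4,0,0,0, 9.3,0,0,8,0,0,0]'; python3 -m inch '[9.3,0,0,4,0,0,0, 9.3,0,0,7,0,0,0, 9.3,0,-4,7,0,0,0, 9.3,0,-8,7,0,0,0, 9.3,0,-12,7,0,0,0]'; python3 -m inch '[9.3,0,-4,0,0,0,0, 9.3,0,-8,0,0,0,0, 9.3,0,-12,0,0,0,0, 9.3,0,-16,0,0,0,0, 9.3,0,-20,0,0,0,0]'; python3 -m inch '[9.3,-1.2,-3.8,0,0,0,0, 9.3,-2.4,-6.6,0,0,0,0, 9.3,-3.2,-7,0,0,0,0, 9.3,-3.2,-7,0,0,0,0, 9.3,-3.2,-7,0,0,0,0]'
python3 - <<'E'
from fit import *
s=readout.read_state();print(s['tcp_pos'],s['grip_width'])
f=grab_frame("wrist");T=grab_frame("top");cv2.imwrite("pics/w3.png",f["frame"]);cv2.imwrite("pics/t3.png",T["frame"])
u=proj(f,[[.443,-.287,.03]])[0];print(u)
p,c=fit([f],[u],lambda p:pot_sol(p[0],p[1],0,"S")+sau_sol(p[2],p[3],p[4],"Q"),np.array([.443,-.288,.444,-.284,-.16]),np.array([.006,.006,.006,.006,.1]))
print(np.round(p*1e3,1),c)
h=np.hstack([f["frame"],T["frame"]]);cv2.imwrite("pics/h3.png",cv2.resize(np.vstack([f["frame"],T["frame"][100:320]]),None,fx=.9,fy=.9))
p,c=fit([T],[(220,228)],lambda p:pot_sol(p[0],p[1],0,"L")+sau_sol(p[2],p[3],0,"L"),np.array([.475,.103,.475,.103]),np.array([.005,.005,.005,.005]))
print("L",np.round(p*1e3,1),c)
p,c=fit([T],proj(T,[[.576,-.099,.005]]),lambda p:sau_sol(p[0],p[1],0,"S"),np.array([.576,-.099]),np.array([.005,.005]))
print("sau S",np.round(p*1e3,1),c)
E
```

```text
time: 11.6
tcp_pos: [0.475, 0.1025, 0.0326]
orientation: [-0.233, 0.972, 0.0, 0.0]
wrist_force: [0.6, -1.0, -0.1]
grip_width: 0.973
gripper_force: 0.0
time: 12.02
tcp_pos: [0.4735, 0.1023, 0.1117]
orientation: [-0.233, 0.972, 0.0, -0.002]
wrist_force: [0.5, 0.5, -0.2]
grip_width: 1.001
gripper_force: 0.0
time: 12.43
tcp_pos: [0.4748, -0.0185, 0.1842]
orientation: [-0.234, 0.972, -0.0, 0.001]
wrist_force: [0.5, 0.2, 0.7]
grip_width: 1.004
gripper_force: 0.0
time: 12.85
tcp_pos: [0.4745, -0.2195, 0.1837]
orientation: [-0.233, 0.973, -0.0, 0.0]
wrist_force: [2.0, 0.7, 0.6]
grip_width: 0.999
gripper_force: 0.0
time: 13.27
tcp_pos: [0.4429, -0.2872, 0.1832]
orientation: [-0.232, 0.973, -0.0, 0.0]
wrist_force: [0.2, 0.6, -0.6]
grip_width: 1.002
gripper_force: 0.0
[ 0.4429378  -0.28721106  0.18321077] 1.0019894345493243
[275.44170165 193.08490009]
[ 444.4 -282.8  443.6 -282.9 -160.9] 0.005232856888180426
L [472.1 108.  476.2 102.6] 0.03882287332160783
sau S [ 577.4 -100.3] 0.05246245197345445
```

View pics/h3.png

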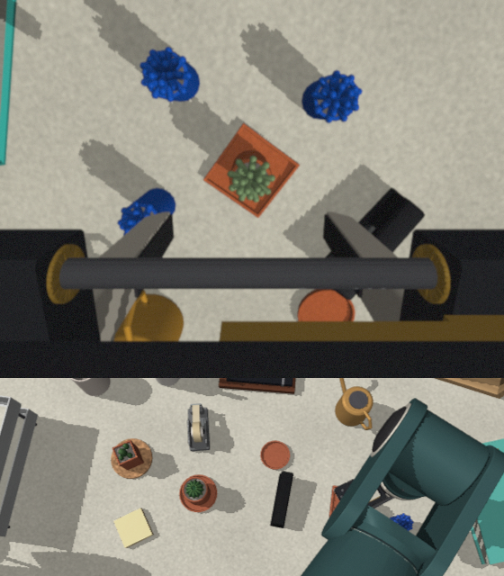

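Wrist view (scaled 0.9): small pot's rosette is at (251,180) on the square saucer (250,170), with blue decoys all clear of the fingers. Top view: square pot is upright on the coaster, large pot is in the large saucer, and the small saucer is empty.

```bash
python3 - <<'E'
from fit import *
f=grab_frame("wrist");T=grab_frame("top")
b,g,r=[f["frame"][...,i].astype(int)+1 for i in range(3)]
def plant(f,u,R):
    b,g,r=[f["frame"][...,i].astype(float)+1 for i in range(3)]
    m=(g/r>1.08)&(g/b>1.08);yy,xx=np.mgrid[:420,:560];m&=np.hypot(xx-u[0],yy-u[1])<R
    return np.array([(xx[m].min()+xx[m].max())/2,(yy[m].min()+yy[m].max())/2]),m.sum()
for n,fr,u,R,z in(("S wrist",f,(279,200),35,.08),("L top",T,(217,222),18,.08)):
    c,k=plant(fr,u,R);print(n,c,k,ray(fr,c,z)*1e3)
E
```

```text
S wrist [278.5 197.5] 1459 [ 436.22269991 -286.98296749]
L top [215.5 223. ] 295 [474.02544568 101.70074647]
```

```bash
python3 - <<'E'
from fit import *
f=grab_frame("wrist");C=grab_frame("scene");C["frame"]=cv2.imread("pics/scene0.png")
out=[]
for fr,cen in((f,(278,190)),(C,(174,275))):
  for x,y in((.438,-.287),(.443,-.287)):
    x0,y0=cen[0]-36,cen[1]-36
    im=cv2.resize(fr["frame"][y0:y0+72,x0:x0+72],None,fx=5,fy=5,interpolation=cv2.INTER_CUBIC)
    for z in(.004,.068):
        P=prism(x,y,0,.044,z,z,0)[:40];p=((proj(fr,P)-[x0,y0]+.5)*5).astype(int)
        cv2.polylines(im,[p],True,(255,255,0),1)
    out.append(im)
cv2.imwrite("pics/ov.png",cv2.resize(np.vstack([np.hstack(out[:2]),np.hstack(out[2:])]),(600,600)))
E
```

```text
(no output)
```

View pics/ov.png

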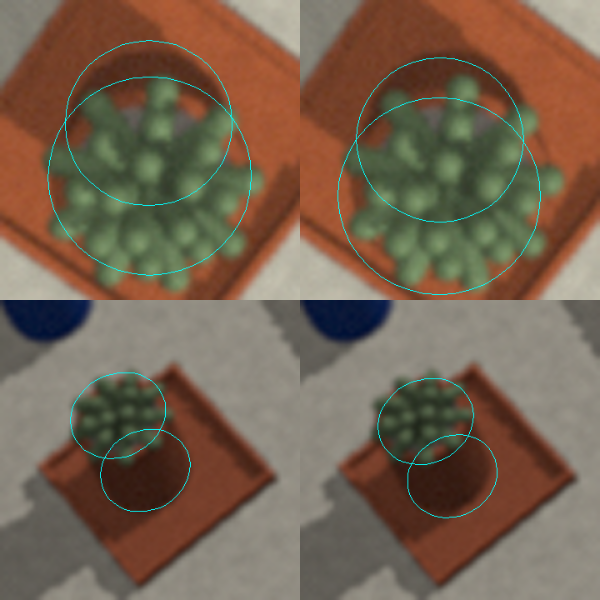

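The x=0.438 overlay fits the pot's base and rim better in both views, so I'll shift 4 mm and grip.

```bash
python3 -m inch '[9.3,-0.4,0,-4,0,0,0, 9.3,-0.4,0,-8,0,0,0, 9.3,-0.4,0,-11.5,0,0,0, 9.3,-0.4,0,-14,0,0,0, 9.3,-0.4,0,-15,0,0,0]'; python3 -m inch '[9.3,0,0,0,0,0,0, 8.3,0,0,0,0,0,0, 3.8,0,0,0,0,0,0, 3.8,0,0,0,0,0,0, 3.8,0,0,0,0,0,0]';python3 -m inch '[3.8,0,0,0,0,0,0, 3.8,0,0,0,0,0,0, 3.8,0,0,0,0,0,0, 3.8,0,0,0,0,0,0,3.8,0,0,0,0,0,0]';python3 -m inch '[3.8,0,0,0,0,0,0, 3.8,0,0,0,0,0,0, 3.8,0,0,0,0,0,0]'
```

```text
time: 13.98
tcp_pos: [0.4377, -0.286, 0.0288]
orientation: [-0.233, 0.972, 0.002, -0.001]
wrist_force: [-0.0, -0.2, -0.9]
grip_width: 1.0
gripper_force: 0.0
time: 14.4
tcp_pos: [0.4396, -0.2879, 0.0341]
orientation: [-0.233, 0.972, -0.001, 0.001]
wrist_force: [-0.4, -1.2, 0.3]
grip_width: 0.759
gripper_force: 0.0
time: 14.82
tcp_pos: [0.439, -0.2875, 0.0327]
orientation: [-0.233, 0.973, 0.0, -0.0]
wrist_force: [-0.4, 0.6, 1.7]
grip_width: 0.47
gripper_force: 30.0
time: 15.07
tcp_pos: [0.439, -0.2875, 0.0328]
orientation: [-0.233, 0.973, 0.0, 0.0]
wrist_force: [-1.8, 1.7, 3.1]
grip_width: 0.468
gripper_force: 30.0
```

```bash
python3 -m inch '[3.8,0,0,1,0,0,0, 3.8,0,0,3,0,0,0, 3.8,0,0,6,0,0,0, 3.8,0,0,9,0,0,0, 3.8,0,0,10,0,0,0]'; python3 -m inch '[3.8,2,2.7,0,0,0,0, 3.8,4.2,5.8,0,0,0,0, 3.8,6.4,8.9,0,0,0,0, 3.8,8.6,12,0,0,0,0, 3.8,10.8,15.1,0,0,0,0]';python3 -m inch '[3.8,1.8,2.4,0,0,0,0, 3.8,2.9,3.8,0,0,0,0, 3.8,2.9,3.8,0,0,0,0, 3.8,2.9,3.8,0,0,0,0, 3.8,2.9,3.8,0,0,0,0]'
python3 - <<'E'
from fit import *
f=grab_frame("wrist");s=readout.read_state();t=s['tcp_pos'];print(t,s['wrist_force'])
dz=t[2]-.0328
u=proj(f,[[t[0],t[1],.068+dz],[t[0],t[1],dz+.005],[.5765,-.099,.005]]);print(u)
im=f["frame"].copy()
for z in(.004+dz,.068+dz):cv2.polylines(im,[proj(f,prism(t[0],t[1],0,.044,z,z,0)[:40]).astype(int)],True,(255,255,0),1)
for d in(.08,.072):cv2.polylines(im,[proj(f,prism(.5765,-.0993,0,d,.01,.01,0)[:40]).astype(int)],True,(0,255,255),1)
cv2.imwrite("pics/w4.png",cv2.resize(im[110:310,150:410],None,fx=3,fy=3))
E
```

```text
time: 15.48
tcp_pos: [0.44, -0.2883, 0.1376]
orientation: [-0.233, 0.972, -0.002, 0.002]
wrist_force: [0.2, -0.8, -0.4]
grip_width: 0.467
gripper_force: 30.0
time: 15.9
tcp_pos: [0.5476, -0.1348, 0.1325]
orientation: [-0.233, 0.973, -0.0, -0.0]
wrist_force: [0.8, -0.5, -1.5]
grip_width: 0.471
gripper_force: 30.0
time: 16.32
tcp_pos: [0.5756, -0.0989, 0.1324]
orientation: [-0.233, 0.973, 0.0, -0.0]
wrist_force: [-0.2, -0.0, -0.6]
grip_width: 0.465
gripper_force: 30.0
[ 0.57549888 -0.09914557  0.13247642] [ 0.44923702 -0.06469177  0.05119096]
[[274.06436336 280.2065305 ]
 [274.55311699 233.72259061]
 [274.58023948 199.61016691]]
```

View pics/w4.png

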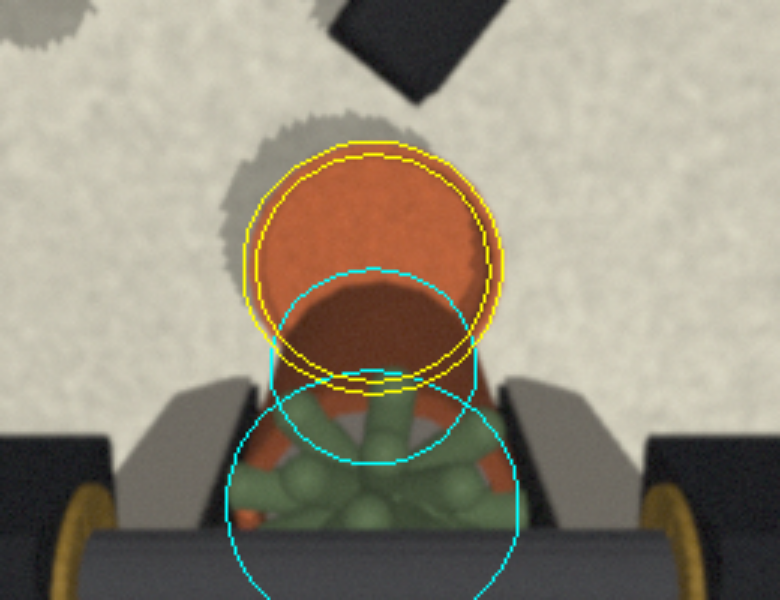

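The saucer outline matches. The held pot sits about 3 mm toward image-down, roughly (+2.7, +1.4) mm from the TCP, so I'll compensate while lowering.

```bash
python3 -m inch '[3.8,-0.2,-0.15,-2,0,0,0, 3.8,-0.2,-0.15,-5,0,0,0, 3.8,-0.2,-0.15,-7.5,0,0,0, 3.8,-0.2,-0.15,-9,0,0,0, 3.8,-0.2,-0.15,-9.5,0,0,0]'; python3 -m inch '[3.8,0,0,0,0,0,0, 3.8,0,0,-0.2,0,0,0, 3.8,0,0,-0.3,0,0,0, 3.8,0,0,-0.4,0,0,0, 3.8,0,0,-0.4,0,0,0]'; python3 -m inch '[3.8,0,0,0,0,0,0, 3.8,0,0,0,0,0,0]'
```

```text
time: 16.78
tcp_pos: [0.5722, -0.1007, 0.0349]
orientation: [-0.232, 0.973, 0.001, -0.002]
wrist_force: [-0.2, 0.4, -1.6]
grip_width: 0.473
gripper_force: 30.0
time: 17.2
tcp_pos: [0.5743, -0.1001, 0.0344]
orientation: [-0.233, 0.973, -0.0, 0.0]
wrist_force: [0.4, 0.9, -1.4]
grip_width: 0.47
gripper_force: 30.0
time: 17.37
tcp_pos: [0.5741, -0.1, 0.034]
orientation: [-0.233, 0.972, -0.0, 0.0]
wrist_force: [0.7, 0.5, -2.3]
grip_width: 0.464
gripper_force: 30.0
```

```bash
python3 -m inch '[3.8,0,0,-0.05,0,0,0, 3.8,0,0,-0.1,0,0,0, 3.8,0,0,-0.1,0,0,0, 3.8,0,0,-0.1,0,0,0]'; python3 -m inch '[3.8,0,0,-0.05,0,0,0, 3.8,0,0,-0.05,0,0,0, 3.8,0,0,-0.05,0,0,0]'
```

```text
time: 17.7
tcp_pos: [0.5741, -0.1, 0.0328]
orientation: [-0.233, 0.972, -0.0, 0.0]
wrist_force: [-0.7, 0.7, -0.2]
grip_width: 0.47
gripper_force: 30.0
time: 17.95
tcp_pos: [0.5741, -0.1, 0.0327]
orientation: [-0.233, 0.973, 0.0, 0.0]
wrist_force: [-2.9, 1.0, 6.4]
grip_width: 0.472
gripper_force: 30.0
```

```bash
python3 -m inch '[5,0,0,0,0,0,0, 6,0,0,0,0,0,0, 7.5,0,0,0,0,0,0, 9.3,0,0,0,0,0,0, 9.3,0,0,0,0,0,0]'; python3 -m inch '[9.3,0,0,0,0,0,0, 9.3,0,0,0,0,0,0, 9.3,0,0,0,0,0,0, 9.3,0,0,1,0,0,0, 9.3,0,0,4,0,0,0]'; python3 -m inch '[9.3,0,0,4,0,0,0, 9.3,0,0,8,0,0,0, 9.3,0,0,11,0,0,0, 9.3,0,4,11,0,0,0, 9.3,0,8,11,0,0,0]'; python3 -m inch '[9.3,0,4,0,0,0,0, 9.3,0,8,0,0,0,0, 9.3,0,12,0,0,0,0, 9.3,0,16,0,0,0,0, 9.3,0,20,0,0,0,0]'; python3 -m inch '[9.3,-0.3,4,0,0,0,0, 9.3,-0.3,8,0,0,0,0, 9.3,-0.3,9.9,0,0,0,0, 9.3,-0.3,9.9,0,0,0,0, 9.3,-0.3,9.9,0,0,0,0]'
python3 - <<'E'
from fit import *
f=grab_frame("wrist");T=grab_frame("top");C=grab_frame("scene");s=readout.read_state();t=s['tcp_pos'];print(t)
cv2.imwrite("pics/t5.png",T["frame"]);cv2.imwrite("pics/c5.png",C["frame"]);cv2.imwrite("pics/w5.png",f["frame"])
im=f["frame"].copy()
for z in(.008,.072):cv2.polylines(im,[proj(f,prism(.572,.279,np.radians(26.5),.05,z,z,1)[:4]).astype(int)],True,(255,255,0),1)
a=cv2.resize(im[110:260,200:360],(400,375))
def crop(fr,objs,cen):
    k=36;x0,y0=int(cen[0])-k,int(cen[1])-k;g=cv2.resize(fr["frame"][y0:y0+2*k,x0:x0+2*k],(396,396),interpolation=cv2.INTER_CUBIC)
    for P in objs:cv2.polylines(g,[((proj(fr,P)-[x0,y0]+.5)*5.5).astype(int)],True,(255,255,0),1)
    return g[10:385,:]
c=lambda x,y,d,z:prism(x,y,0,d,z,z,0)[:40]
o=[c(.5765,-.099,.08,.01),c(.5765,-.099,.044,.068)]
cv2.imwrite("pics/v5.png",cv2.resize(np.hstack([a,crop(T,o,proj(T,o[1]).mean(0)),crop(C,o,proj(C,o[1]).mean(0))]),(800,252)))
E
```

```text
time: 18.37
tcp_pos: [0.574, -0.1, 0.032]
orientation: [-0.233, 0.973, 0.0, -0.0]
wrist_force: [1.0, -0.5, 0.3]
grip_width: 0.781
gripper_force: 0.0
time: 18.78
tcp_pos: [0.572, -0.0996, 0.0691]
orientation: [-0.233, 0.973, 0.001, -0.003]
wrist_force: [-0.6, -0.2, 0.0]
grip_width: 0.997
gripper_force: 0.0
time: 19.2
tcp_pos: [0.5746, -0.0204, 0.1856]
orientation: [-0.231, 0.973, -0.001, 0.002]
wrist_force: [0.0, -0.3, -0.0]
grip_width: 0.999
gripper_force: 0.0
time: 19.62
tcp_pos: [0.5736, 0.182, 0.1833]
orientation: [-0.233, 0.972, -0.0, 0.0]
wrist_force: [0.6, -0.2, -0.2]
grip_width: 1.004
gripper_force: 0.0
time: 20.03
tcp_pos: [0.5707, 0.2798, 0.1826]
orientation: [-0.234, 0.972, -0.0, -0.0]
wrist_force: [0.8, -0.3, 0.4]
grip_width: 1.003
gripper_force: 0.0
[0.57113667 0.27800801 0.18261464]
```

View pics/v5.png

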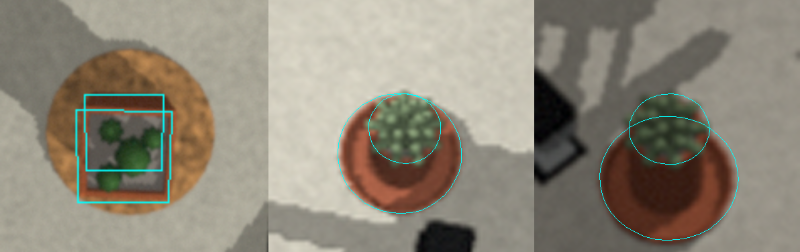

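The small pot is centred in its saucer and upright. The square pot stands on the coaster, squarely under the fingers. Gripping it now.

```bash
python3 -m inch '[9.3,0,0,-4,0,0,0, 9.3,0,0,-8,0,0,0, 9.3,0,0,-11.5,0,0,0, 9.3,0,0,-13.5,0,0,0, 9.3,0,0,-14.5,0,0,0]'; python3 -m inch '[9.3,0,0,0,0,0,0, 8.3,0,0,0,0,0,0, 4.5,0,0,0,0,0,0, 4.5,0,0,0,0,0,0, 4.5,0,0,0,0,0,0]';python3 -m inch '[4.5,0,0,0,0,0,0, 4.5,0,0,0,0,0,0, 4.5,0,0,0,0,0,0, 4.5,0,0,0,0,0,0,4.5,0,0,0,0,0,0]'; python3 -m inch '[4.5,0,0,0,0,0,0, 4.5,0,0,0,0,0,0]'
```

```text
time: 20.6
tcp_pos: [0.5699, 0.2772, 0.0339]
orientation: [-0.232, 0.973, -0.0, -0.002]
wrist_force: [-0.3, 0.3, -0.5]
grip_width: 1.0
gripper_force: 0.0
time: 21.02
tcp_pos: [0.5716, 0.2792, 0.0387]
orientation: [-0.233, 0.973, 0.0, 0.001]
wrist_force: [-0.3, 0.3, 0.6]
grip_width: 0.762
gripper_force: 0.0
time: 21.43
tcp_pos: [0.571, 0.2791, 0.0374]
orientation: [-0.233, 0.972, 0.0, 0.0]
wrist_force: [-1.4, 0.5, 3.8]
grip_width: 0.535
gripper_force: 29.7
time: 21.6
tcp_pos: [0.571, 0.2791, 0.0374]
orientation: [-0.233, 0.972, 0.0, 0.0]
wrist_force: [-1.8, -0.2, 4.8]
grip_width: 0.54
gripper_force: 29.7
```

```bash
python3 -m inch '[4.5,0,0,1,0,0,0, 4.5,0,0,3,0,0,0, 4.5,0,0,6.5,0,0,0, 4.5,0,0,10,0,0,0, 4.5,0,0,13,0,0,0]'; python3 -m inch '[4.5,0,-1,1,0,0,0, 4.5,-0.4,-3,1,0,0,0, 4.5,-1.2,-6.5,1,0,0,-4, 4.5,-2,-10,1,0,0,-8, 4.5,-2.8,-13.5,1,0,0,-12]'; python3 -m inch '[4.5,-0.8,-3.6,0,0,0,-4, 4.5,-1.6,-7.2,0,0,0,-8, 4.5,-2.4,-10.8,0,0,0,-12, 4.5,-3.2,-14.4,0,0,0,-16, 4.5,-4,-18,0,0,0,-20]'; python3 -m inch '[4.5,-0.8,-3.6,0,0,0,-2, 4.5,-1.6,-7.2,0,0,0,-4, 4.5,-2.4,-10.8,0,0,0,-4, 4.5,-3.2,-14.4,0,0,0,-4, 4.5,-4,-18,0,0,0,-4]'; python3 -m inch '[4.5,-0.9,-3.6,0,0,0,0, 4.5,-1.9,-6.5,0,0,0,0, 4.5,-1.9,-6.7,-2,0,0,0, 4.5,-1.9,-6.7,-4,0,0,0, 4.5,-1.9,-6.7,-4,0,0,0]'; python3 -m inch '[4.5,0,0,0,0,0,0, 4.5,0,0,0,0,0,0]'
cat > ov.py <<'E'
from fit import *
import sys
f=grab_frame("wrist");s=readout.read_state();t=s['tcp_pos'];q=s['orientation'];ph=np.arctan2(q[1]**2-q[0]**2,2*q[0]*q[1]);print(t,np.degrees(ph),q,s['wrist_force'])
zb=t[2]-.0294
im=f["frame"].copy()
for z in(zb,zb+.064):cv2.polylines(im,[proj(f,prism(t[0],t[1],ph,.05,z,z,1)[:4]).astype(int)],True,(255,255,0),1)
for d in(.084,.076):cv2.polylines(im,[proj(f,prism(.4438,-.2832,-.161,d,.01,.01,1)[:4]).astype(int)],True,(0,255,255),1)
cv2.imwrite(sys.argv[1],cv2.resize(im[110:310,150:410],None,fx=3,fy=3))
E
python3 ov.py pics/w6.png
```

```text
time: 22.02
tcp_pos: [0.5709, 0.2789, 0.1698]
orientation: [-0.233, 0.973, -0.0, 0.0]
wrist_force: [-0.0, -0.8, -0.1]
grip_width: 0.539
gripper_force: 29.7
time: 22.43
tcp_pos: [0.542, 0.1424, 0.1763]
orientation: [-0.129, 0.992, -0.0, -0.001]
wrist_force: [1.9, -0.7, -1.4]
grip_width: 0.54
gripper_force: 29.7
time: 22.85
tcp_pos: [0.5017, -0.0379, 0.1766]
orientation: [0.046, 0.999, -0.0, -0.0]
wrist_force: [-0.0, -0.2, -0.8]
grip_width: 0.537
gripper_force: 29.7
time: 23.27
tcp_pos: [0.4616, -0.2178, 0.1767]
orientation: [0.079, 0.997, 0.0, -0.0]
wrist_force: [0.6, 1.4, -0.7]
grip_width: 0.541
gripper_force: 29.7
time: 23.68
tcp_pos: [0.4419, -0.2828, 0.1328]
orientation: [0.08, 0.997, 0.001, -0.003]
wrist_force: [-0.3, 0.4, -2.5]
grip_width: 0.539
gripper_force: 29.7
time: 23.85
tcp_pos: [0.4441, -0.283, 0.138]
orientation: [0.079, 0.997, -0.0, 0.0]
wrist_force: [-0.5, -0.8, -0.9]
grip_width: 0.538
gripper_force: 29.7
[ 0.44433266 -0.28299006  0.1384196 ] 80.9686611210389 [ 7.87317170e-02  9.96895636e-01 -3.56725085e-04  5.30301653e-04] [-0.27902287 -0.11173279 -0.59669447]
```

View pics/w6.png

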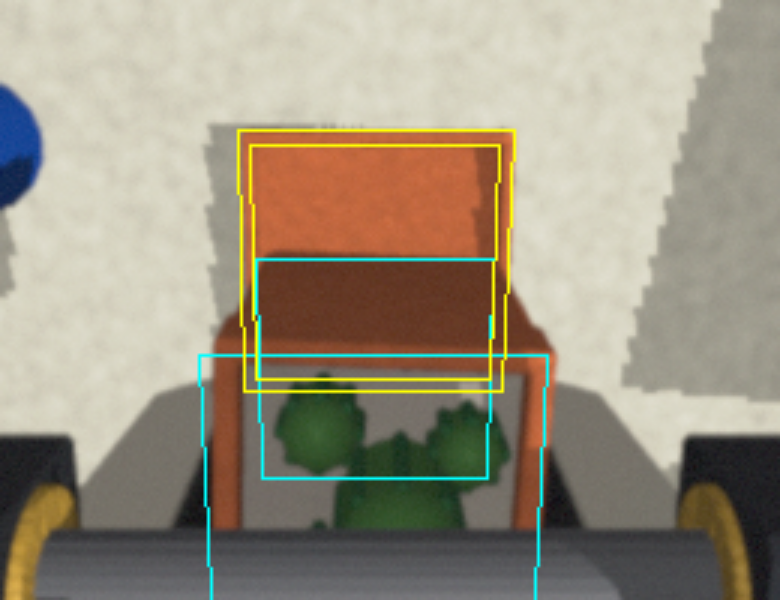

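The saucer outline matches. The held pot is aligned and about 2 mm off toward image-up, so I'll correct by (+1.5, −1) mm and lower.

```bash
python3 -m inch '[4.5,0.15,-0.1,-2,0,0,0, 4.5,0.15,-0.1,-5,0,0,0, 4.5,0.15,-0.1,-8,0,0,0, 4.5,0.15,-0.1,-9.3,0,0,0, 4.5,0.15,-0.1,-9.8,0,0,0]'; python3 -m inch '[4.5,0,0,0,0,0,0, 4.5,0,0,-0.2,0,0,0, 4.5,0,0,-0.4,0,0,0, 4.5,0,0,-0.5,0,0,0, 4.5,0,0,-0.5,0,0,0]'; python3 -m inch '[4.5,0,0,0,0,0,0, 4.5,0,0,0,0,0,0]'
```

```text
time: 24.32
tcp_pos: [0.445, -0.2834, 0.0378]
orientation: [0.079, 0.997, 0.001, -0.001]
wrist_force: [-0.5, 0.1, -1.5]
grip_width: 0.537
gripper_force: 29.7
time: 24.73
tcp_pos: [0.4458, -0.2842, 0.0348]
orientation: [0.079, 0.997, -0.0, 0.0]
wrist_force: [1.1, 0.1, -1.7]
grip_width: 0.538
gripper_force: 29.7
time: 24.9
tcp_pos: [0.4456, -0.2841, 0.0345]
orientation: [0.079, 0.997, -0.0, 0.0]
wrist_force: [-0.1, 0.5, -1.1]
grip_width: 0.54
gripper_force: 29.7
```

```bash
python3 -m inch '[4.5,0,0,-0.05,0,0,0, 4.5,0,0,-0.1,0,0,0, 4.5,0,0,-0.1,0,0,0, 4.5,0,0,-0.1,0,0,0]'; python3 -m inch '[4.5,0,0,-0.05,0,0,0, 4.5,0,0,-0.05,0,0,0, 4.5,0,0,-0.05,0,0,0]'
```

```text
time: 25.23
tcp_pos: [0.4456, -0.2841, 0.0334]
orientation: [0.079, 0.997, -0.0, 0.0]
wrist_force: [-1.0, 0.3, 3.0]
grip_width: 0.542
gripper_force: 29.7
time: 25.48
tcp_pos: [0.4456, -0.2841, 0.0334]
orientation: [0.079, 0.997, -0.0, 0.0]
wrist_force: [-2.8, 2.3, 9.1]
grip_width: 0.54
gripper_force: 29.7
```

Contact. I'll release, lift, back the arm off to clear the views, and check.

```bash
python3 -m inch '[5.5,0,0,0,0,0,0, 6.5,0,0,0,0,0,0, 7.5,0,0,0,0,0,0, 9.3,0,0,0,0,0,0, 9.3,0,0,0,0,0,0]'; python3 -m inch '[9.3,0,0,0,0,0,0, 9.3,0,0,0,0,0,0, 9.3,0,0,1,0,0,0, 9.3,0,0,4,0,0,0, 9.3,0,0,8,0,0,0]'; python3 -m inch '[9.3,0,0,4,0,0,0, 9.3,0,0,8,0,0,0, 9.3,0,0,12,0,0,0, 9.3,0,4,12,0,0,0, 9.3,0,8,12,0,0,0]'; python3 -m inch '[9.3,0,4,0,0,0,0, 9.3,0,8,0,0,0,0, 9.3,0,12,0,0,0,0, 9.3,0,16,0,0,0,0, 9.3,0,20,0,0,0,0]';  python3 -m inch '[9.3,0,4,0,0,0,0, 9.3,0,8,0,0,0,0, 9.3,0,12,0,0,0,0, 9.3,0,16,0,0,0,0, 9.3,0,20,0,0,0,0]'; python3 -m inch '[9.3,0,4,0,0,0,0, 9.3,0,8,0,0,0,0, 9.3,0,12,0,0,0,0, 9.3,0,16,0,0,0,0, 9.3,0,20,0,0,0,0]'
python3 - <<'E'
from fit import *
T=grab_frame("top");C=grab_frame("scene");print(readout.read_state()['tcp_pos'])
cv2.imwrite("pics/t7.png",T["frame"])
def crop(fr,objs):
    cen=proj(fr,objs[1]).mean(0);k=33;x0,y0=int(cen[0])-k,int(cen[1])-k;g=cv2.resize(fr["frame"][y0:y0+2*k,x0:x0+2*k],(264,264),interpolation=cv2.INTER_CUBIC)
    for P in objs:cv2.polylines(g,[((proj(fr,P)-[x0,y0]+.5)*4).astype(int)],True,(255,255,0),1)
    return g
def o(x,y,a,k):
    d,q=DIM[k];D,_=SA[k];n=4 if q else 40
    return [prism(x,y,a,D,.01,.01,q)[:n],prism(x,y,a,d,.068,.068,q)[:n]]
L=[o(.475,.103,0,"L"),o(.5765,-.099,0,"S"),o(.4438,-.2832,-.161,"Q")]
cv2.imwrite("pics/v7.png",np.vstack([np.hstack([crop(f,x) for x in L]) for f in(T,C)]))
E
```

```text
time: 25.9
tcp_pos: [0.4454, -0.284, 0.0325]
orientation: [0.079, 0.997, 0.0, -0.0]
wrist_force: [0.5, 0.2, -0.2]
grip_width: 0.833
gripper_force: 0.0
time: 26.32
tcp_pos: [0.4442, -0.2831, 0.1116]
orientation: [0.079, 0.997, 0.001, -0.002]
wrist_force: [2.1, 0.4, 0.1]
grip_width: 1.002
gripper_force: 0.0
time: 26.73
tcp_pos: [0.4457, -0.2044, 0.236]
orientation: [0.081, 0.997, -0.001, 0.002]
wrist_force: [1.8, 0.5, -1.0]
grip_width: 0.997
gripper_force: 0.0
time: 27.15
tcp_pos: [0.4448, -0.0022, 0.2337]
orientation: [0.079, 0.997, 0.0, 0.001]
wrist_force: [0.3, 0.3, 0.8]
grip_width: 0.997
gripper_force: 0.0
time: 27.57
tcp_pos: [0.4448, 0.198, 0.2337]
orientation: [0.079, 0.997, 0.0, 0.001]
wrist_force: [1.0, -1.0, 0.9]
grip_width: 1.001
gripper_force: 0.0
time: 27.98
tcp_pos: [0.4449, 0.3981, 0.2336]
orientation: [0.079, 0.997, 0.0, 0.0]
wrist_force: [-0.4, -0.3, 0.4]
grip_width: 0.997
gripper_force: 0.0
[0.44455432 0.40008296 0.23231323]
```

View pics/v7.png

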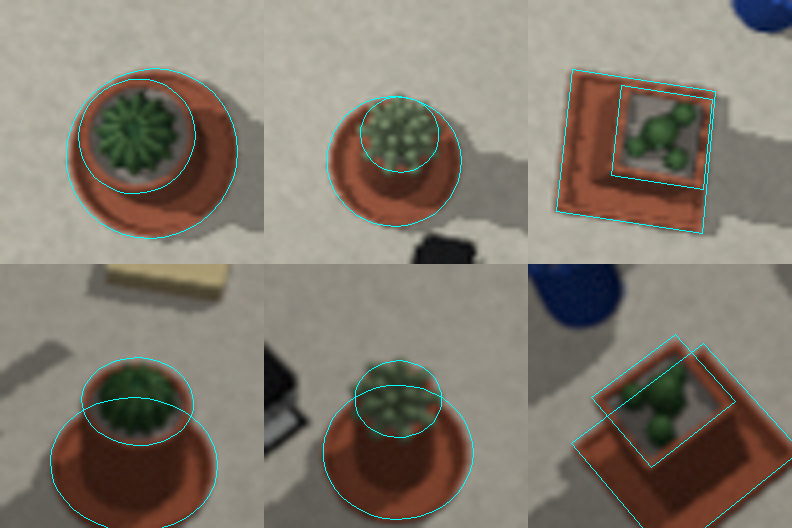

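View pics/t7.png

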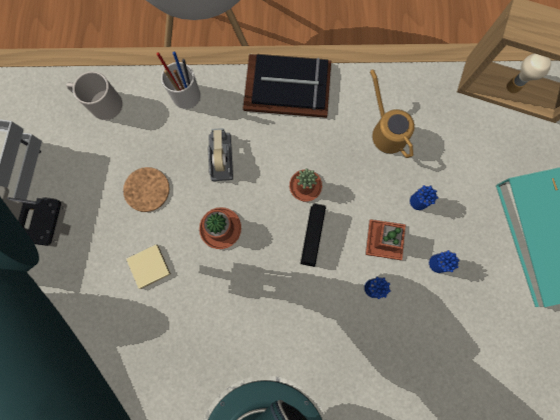

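All three pots match their outlines, concentric in their own saucers to within about 2 mm. The top view shows large (218,226), small (306,183) and square (388,238), with the coaster free. The stapler, tape dispenser and can haven't moved. Handing in.

```bash
python3 -m inch '[9.3,0,0,0,0,0,0, 9.3,0,0,0,0,0,0, 9.3,0,0,0,0,0,0]' >/dev/null; python3 -c "
from rig import r;print(r.job_done())"
```

```text
the job is handed in; nothing more can be done
None
```

Each pot now stands upright in the middle of its own saucer, to within about 2 mm in the final camera views; the square pot waited on the coaster on the way, the stapler, tape dispenser and watering can show no movement, and the job was handed in at about 28 s of the 112 s allowed, with no verdict returned.

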